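Hang the power screwdriver on the swinging snap hook

TASK

The snap hook of the tool stand is swinging to and fro: steady it until it hangs still, straight down. Then lift the cordless screwdriver out of its holster and clip its wire bail into the hook, past the sprung latch, so that the screwdriver hangs there freely and quietly with the latch closed again above the bail. Leave the multimeter, the tape roll, the side cutters and the blue reel where they are.

Things in the scene. Friction and masses are not known exactly. Their poses are not given: they have to be found in the camera images.
- stand: Fixed tool stand, 455 mm high: grey foot plate 195x120x12 mm, post of 22 mm diameter, boom of 16 mm diameter at 419 mm height, from whose end the hook hangs. Origin: on the bench straight below the pin the hook hangs from. +x points level from the hook to the post, whose axis is 120 mm away; the foot plate spans x -35 to 160 mm. The hook opens to -x. z is up.
- hook_pin (a point): Centre of the pin the hook swings on, fixed to the stand, 395 mm above the bench; axes as the stand's. The hook swings about this x axis only, so it cannot give way in x or turn about the vertical. Below the pin: 9 mm shank, steel collar of 21 mm diameter 41 to 64 mm down, then a round hook of 7 mm wire, 40 mm wide in x (26 mm inside), lowest face 140 mm down.
- hook (a joint): Sideways swing of the steel snap hook (140 g) on its pin, rad: 0 hanging straight down, positive moves its lower end to the stand's +y. Almost frictionless, period about 0.63 s; it starts 0.25 to 0.42 rad out to +, and left alone swings on for more than a minute.
- hook_seat (a point): Where the middle of the bail's wire rests in the hook's bottom: 130 mm below the pin, 265 mm above the bench when hanging straight; moves with the hook. The hook's tip is 16.5 mm to -x of it, its top 15.5 mm above it. A 6 mm bar coming from -x with its centre 20 to 34 mm above this point clears the tip and pushes the latch in; it goes down into the hook with its centre at x -9 to +3 mm.
- latch (a joint): Brass sprung latch (gate, 37 mm long, 4 mm thick) closing the hook's mouth, hinged 50 mm above and 6 mm to +x of hook_seat and slanting down to the tip; rad: 0 closed, up to 0.62 pushed inwards. 0.2 to 0.7 N opens it; it springs shut by itself once the bail lies in the bottom of the hook.
- holster: Fixed bench holster: dark foot 90x90x8 mm with a grey upright sleeve of 45 mm outer and 36 mm inner diameter that ends 60 mm above the bench. Origin: centre of its underside.
- driver: Cordless screwdriver, 198 mm long, 0.26 to 0.42 kg, upright in the holster, bit down. Origin: the bit's tip (8 mm above the bench there); +z runs up its axis. Steel nose of 31 mm diameter at z 24 to 48 mm, grey round handle of 34 mm diameter at z 54 to 130 mm (grip it here; centre of mass near z 85 mm), black cap to z 140 mm, then the bail. Its nose is 28 mm deep in the sleeve, with 2.5 mm play.
- bail_top (a point): Middle of the top of the screwdriver's wire bail, on its axis 195 mm above the bit's tip; axes as the driver's. The bail is a rigid stirrup of 6 mm wire in the driver's y-z plane (its top runs along y), 33 to 36 mm wide inside, with 52 mm free height between cap and wire; the same either way round. To enter the hook its top must lie along the stand's y.
- meter: Red and black multimeter, 150x79x41 mm, lying on the bench: leave it. Origin: centre of its underside.
- tape_roll: Amber tape roll, 62 mm diameter, 20 mm high, lying flat: leave it. Origin: centre of its underside.
- cutters: Small side cutters with blue handles, 118x44x11 mm, lying flat: leave them. Origin: centre of the underside.
- blue_reel: Solder reel with blue flanges, 52 mm diameter, 31 mm high: leave it. Origin: centre of its underside.

How it is judged:
By the outcome, as a careful person would: the job done as asked, in the order asked, and still so for the second after the job is handed in, with the robot touching nothing.
It also fails if it takes over 67 s, if anything falls off the work surface, if the arm or the gripper's body presses on something with over 40 N, if the wrist force passes 120 N, or if a joint passes its speed limit or range.

ROBOT

A 7-joint arm with a two-finger parallel gripper is mounted at the origin on a cart in front of the work surface, level with it; the furniture and walls round the work are solid. World frame = base frame: x ahead of the robot, y to its left, z up, the work surface at z = 0. Lengths are in m, angles in rad, forces in N, time in s.
With the tool pointing down it reaches from about 0.425 to 0.825 m from the base axis. Payload 3.6 kg.
Tool frame: the origin (TCP) lies midway between the tips of the shut fingers; the grasp point (between the pads) lies 19 mm behind it; z points along the fingers, y is the line along which they close (so a half turn about z gives the same grasp; the last joint's range is limited). The gripper opens to 85 mm and grips with 20 to 120 N. Pads are 22 mm wide; open, the fingers measure 114 mm over their backs; the gripper's body (76 mm by 85 mm) begins 54 mm behind the grasp point. The pads swing forward as they close: fully open they stand 13 mm farther back than shut.
Start: joints at [-1.367, 0.615, -0.013, 1.423, 0.008, 1.103, -0.04], TCP at [0.148, 0.633, 0.231] pointing down, gripper open.
Joint ranges: [-3.12, 3.12], [-0.3, 2.06], [-1.34, 1.32], [0.26, 2.42], [-1.36, 4.5], [0.01, 1.98], [-2.84, 2.84]. Speed limits (rad/s): [2.79, 2.79, 3.14, 3.14, 3.14, 3.14, 3.14].

INTERFACE

Orientations are given as a unit quaternion [x, y, z, w].
In Python, from plant import readout, vision, hand_in gives the robot as it stands. The module is installed in compiled form; this text tells all that it offers.
- The arm moves only by the tool jog_arm, never from a script. Its argument "deltas" is a list of rows, each a list of 7 numbers: the shift along the tool's x, y, z in mm, then the turn, a rotation vector about the tool's x, y, z in rad, then the closure in counts, from 0 (fully open) to 255 (shut). A call has 1 to 20 rows; each row is the pose to reach, as a shift and turn from the pose commanded when the call began, along the tool's axes at that moment; what a row does not reach only later rows make up. A row lasts 1/12 s, in which the tool goes at most 41.7 mm and 7.16 degrees, less where a joint would pass 70% of its speed; a pose out of reach is approached as far as the arm can. A call with a gripper value outside its range is refused whole. The fingers move at their own pace and stop on an object; "squeeze" is the grip in N (left out, the last holds). Time passes only in rows, so rows that repeat a pose let the fingers close. It gives the time, the measured TCP pose, the force, the opening and the grip force at its end, in the units of the state.
- readout.get_state(): the state, without advancing time (a new reading comes with each control period).
- vision.camera(name): name is "scene" or "top" or "wrist"; returns the picture (480x640x3 uint8, red, green, blue); there is no depth.
- vision.get_calibration(name): a dict with "intrinsics" (3x3 intrinsics, pixels), "dist_coeffs" ([k1, k2, p1, p2, k3] as OpenCV has them; the pictures are not rectified), "origin" and "rotation" of the camera in the world. Camera axes: x right, y up, looking along -z (the intrinsics and any distortion apply to the point x, -y, -z); pixel columns grow to the right and rows downward; lengths in m; the calibration is good to about 2 mm. A picture is of the moment at which its call begins: read the wrist's pose just before it. get_calibration takes no time and is no camera call; for the wrist camera it gives the pose at the moment of the call.
- hand_in(): hands the job in; it is judged then, once.
The state is a dict: "time_s": time; "joint_pos": joint angles; "joint_velocities": joint speeds; "effort": joint torques, N m; "tcp_pos": TCP position; "orientation": TCP orientation; "contact_force": force on the tool from outside, world axes, zero at the start; "wrist_torque": the same for the moment, N m; "gripper_width": finger opening in m; "gripper_force": force on a finger pad.
Only numpy, scipy, OpenCV 4.12 (cv2) and the standard library are available. Lean on these libraries where they do the work, as an engineer would, in place of code of your own. Each camera call takes 0.05 s, during which the arm holds its last target. There are 200 camera calls.

## Working session

There is one attempt and no reset: what is moved stays moved. The work goes in short steps, Python scripts to look and compute and a tool call to move; the robot and the scene stay as the last step left them, time stands still between calls to the robot, and variables do not carry over. Pictures are saved under pics/ and viewed, at most 10 in all, crops included, and the job is handed in when it is done.

Besides the shell and the picture viewer there is one more tool, called after "Request:" as name([rows], argument=value, ...), one row to a line, values as JSON. jog_arm: Moves the arm, as the interface text tells. Its arguments: {"type":"object","properties":{"deltas":{"type":"array"},"squeeze":{"type":"number"}},"required":["deltas"]}

```bash
mkdir -p pics; ls; cat > h.py <<'E'
import numpy as np, cv2
from plant import readout, vision
def snap(n,f):
    c=vision.get_calibration(n); im=vision.camera(n); cv2.imwrite('pics/'+f,im[:,:,::-1]); return im,c
def ray(c,uv):
    uv=np.array(uv,float).reshape(-1,1,2)
    p=cv2.undistortPoints(uv,np.array(c['intrinsics']),np.array(c['dist_coeffs'])).reshape(-1,2)
    d=np.c_[p[:,0],-p[:,1],-np.ones(len(p))]@np.array(c['rotation']).T
    return np.array(c['origin']),d
def plane(c,uv,z):
    o,d=ray(c,uv); return o+d*((z-o[2])/d[:,2])[:,None]
def proj(c,P):
    R=np.array(c['rotation']); q=(np.atleast_2d(P)-np.array(c['origin']))@R
    q=q*[1,-1,-1]
    return cv2.projectPoints(q,np.zeros(3),np.zeros(3),np.array(c['intrinsics']),np.array(c['dist_coeffs']))[0].reshape(-1,2)
def tri(c1,u1,c2,u2):
    o1,d1=ray(c1,u1);o2,d2=ray(c2,u2);d1=d1[0];d2=d2[0]
    A=np.c_[d1,-d2];s=np.linalg.lstsq(A,o2-o1,rcond=None)[0]
    a=o1+s[0]*d1;b=o2+s[1]*d2;return (a+b)/2,np.linalg.norm(a-b)
E
python3 - <<'E'
from h import *
print(readout.get_state())
for n in ['scene','top']:
    im,c=snap(n,n+'0.png'); print(n,c)
E
```

```text
pics
{'time_s': 0.0, 'joint_pos': array([-1.36749904,  0.61592582, -0.01262486,  1.42492721,  0.00809423,
        1.10337433, -0.04041092]), 'joint_velocities': array([-0.00153189, -0.00082494,  0.00103228, -0.00213081, -0.00053391,
       -0.00120435,  0.00155262]), 'effort': array([ 2.78478842e-05, -4.69209945e+01,  2.59135701e-01, -1.71035349e+01,
        9.91307956e-03,  9.43395251e-03,  6.33582189e-06]), 'tcp_pos': array([0.14786676, 0.63216663, 0.23012444]), 'orientation': array([ 1.14616038e-01,  9.93409026e-01, -1.28536739e-03, -1.34446183e-04]), 'contact_force': array([-0.62934876,  1.0028    ,  0.22521189]), 'wrist_torque': array([-0.04327928, -0.01339218, -0.03872896]), 'gripper_force': 0.0, 'gripper_width': 0.08517425583927003}
scene {'intrinsics': array([[442.51653002,   0.        , 320.28127743],
       [  0.        , 442.51653002, 242.85109262],
       [  0.        ,   0.        ,   1.        ]]), 'dist_coeffs': array([0.03275409, 0.        , 0.        , 0.        , 0.        ]), 'origin': array([-0.11972692, -0.55169158,  1.02718735]), 'rotation': array([ 0.35472188, -0.16463543, -0.38668283,  0.83519097])}
top {'intrinsics': array([[443.68293164,   0.        , 317.57839583],
       [  0.        , 443.68293164, 242.87252355],
       [  0.        ,   0.        ,   1.        ]]), 'dist_coeffs': array([-0.02602235,  0.        ,  0.        ,  0.        ,  0.        ]), 'origin': array([ 0.42910945, -0.0014779 ,  1.35606845]), 'rotation': array([ 0.02625827, -0.01635104, -0.70649829,  0.70703841])}
```

```bash
sed -i "s/c=vision.get_calibration(n); /c=vision.get_calibration(n); c['rotation']=Rot.from_quat(c['rotation']).as_matrix(); /; 1a from scipy.spatial.transform import Rotation as Rot" h.py; sed -n 1,6p h.py
```

```text
import numpy as np, cv2
from scipy.spatial.transform import Rotation as Rot
from plant import readout, vision
def snap(n,f):
    c=vision.get_calibration(n); c['rotation']=Rot.from_quat(c['rotation']).as_matrix(); im=vision.camera(n); cv2.imwrite('pics/'+f,im[:,:,::-1]); return im,c
def ray(c,uv):
```

View pics/scene0.png

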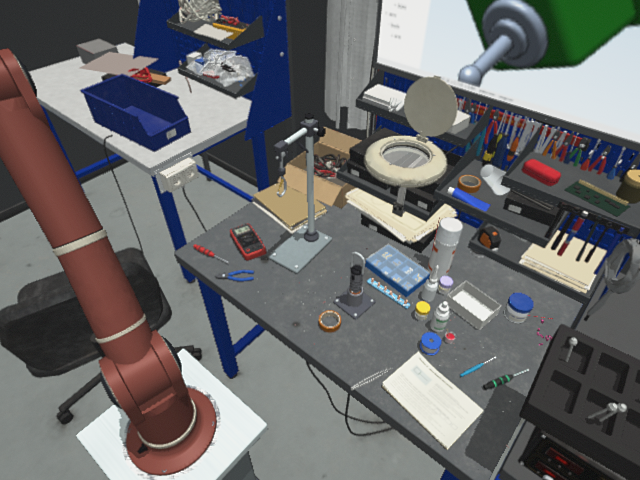

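View pics/top0.png

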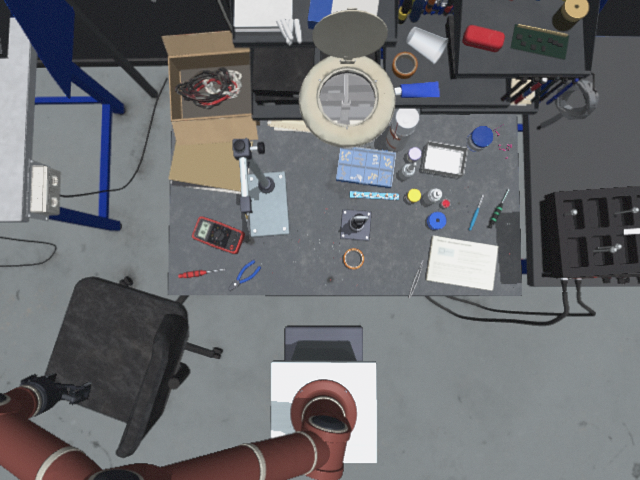

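```bash
python3 - <<'E'
import cv2,numpy as np
s=cv2.imread('pics/scene0.png');t=cv2.imread('pics/top0.png')
a=cv2.resize(s[110:310,230:380],None,fx=3,fy=3,interpolation=2)[:600]
b=cv2.resize(t[130:280,225:312],None,fx=4,fy=4,interpolation=2)
cv2.imwrite('pics/c1.png',np.hstack([a[:,:450],b]))
E
```

```text
(no output)
```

View pics/c1.png

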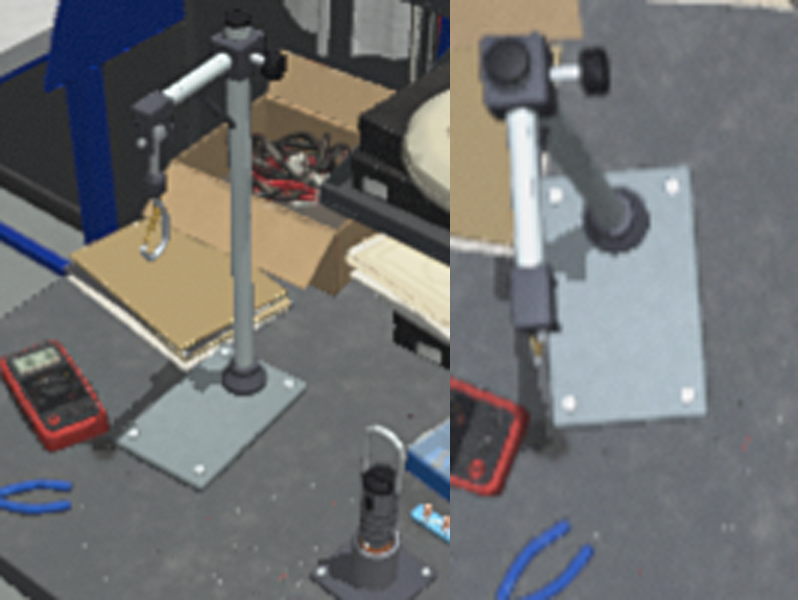

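```bash
python3 - <<'E'
from h import *
def C(n):
    c=vision.get_calibration(n); c['rotation']=Rot.from_quat(c['rotation']).as_matrix(); return c
s,t=C('scene'),C('top')
P=plane(t,[(251.25,236.25),(288.75,233.25),(285,171.75),(248.75,174.5)],.012); print(P)
print(plane(s,[(269.3,256),(297,272.7),(332,237.7)],.012))
print(np.linalg.norm(P[1]-P[0]),np.linalg.norm(P[2]-P[1]),np.linalg.norm(P[3]-P[0]))
x=(P[3]+P[2]-P[0]-P[1])[:2]; x/=np.linalg.norm(x); a=np.arctan2(x[1],x[0]); m=P.mean(0)[:2]
o=m-x*.0625; print('yaw',a,'pin',o,'post',o+x*.12)
# holster foot in top: dark quad mask
im=cv2.imread('pics/top0.png')
cv2.imwrite('pics/c2.png',np.hstack([cv2.resize(im[195:255,325:385],None,fx=6.6,fy=6.6,interpolation=2),cv2.resize(cv2.imread('pics/scene0.png')[240:330,320:410],(396,396),interpolation=2)]))
E
```

```text
[[0.53035071 0.21949634 0.012     ]
 [0.53950808 0.10515912 0.012     ]
 [0.72895542 0.11771314 0.012     ]
 [0.72071525 0.22927859 0.012     ]]
[[0.53164552 0.21393825 0.012     ]
 [0.53586727 0.09758908 0.012     ]
 [0.72799576 0.11484246 0.012     ]]
0.11470333782495848 0.18986284009141854 0.1906157128437251
yaw 0.058741112407764355 pin [0.56749016 0.16424259] post [0.68728319 0.17128747]
```

View pics/c2.png

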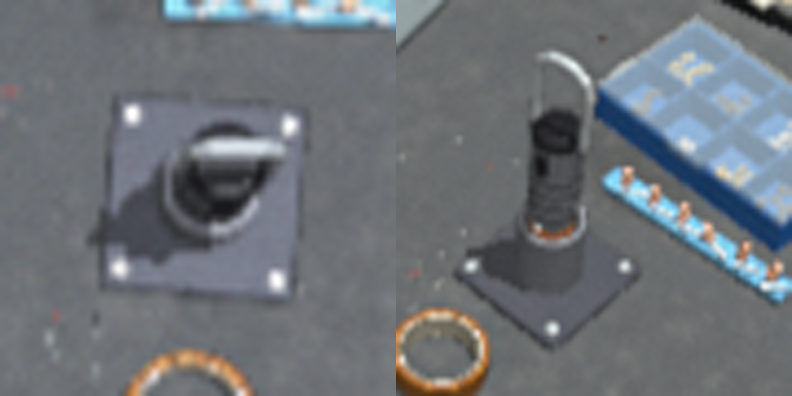

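```bash
cat >> h.py <<'E'
def C(n):
    c=vision.get_calibration(n); c['rotation']=Rot.from_quat(c['rotation']).as_matrix(); return c
def goal(pos,az,tilt,flip):
    # tool z: azimuth az, tilt down; closing axis y level. prints the shift (mm) and turn for jog rows
    s=readout.get_state(); R=Rot.from_quat(s['orientation'])
    z=np.array([np.cos(az)*np.cos(tilt),np.sin(az)*np.cos(tilt),-np.sin(tilt)])
    y=np.cross([0,0,1],z); y/=np.linalg.norm(y); y*=flip; x=np.cross(y,z)
    G=Rot.from_matrix(np.c_[x,y,z])
    v=(R.inv()*G).as_rotvec()
    d=R.inv().apply(np.array(pos)-s['tcp_pos'])*1e3
    print('shift',d.round(1),'turn',v.round(3),np.degrees(np.linalg.norm(v)).round(1)); return d,v
E
python3 - <<'E'
from h import *
t=C('top')
k=lambda p:(p[0]/6.6+325,p[1]/6.6+195)
F=plane(t,[k(p) for p in [(117,97),(305,108),(292,298),(103,285)]],.008);print(F,F.mean(0))
print(plane(t,[k((192,150)),k((285,150))],.203))
w=C('wrist');s=readout.get_state();R=Rot.from_quat(s['orientation'])
print('cam in tool',R.inv().apply(w['origin']-s['tcp_pos']),'look',R.inv().apply(-w['rotation'][:,2]))
for f in(1,-1): goal([.3,.5,.35],-np.pi/2,.2,f)
E
```

```text
[[ 0.61205534 -0.05928033  0.008     ]
 [ 0.60690045 -0.1462132   0.008     ]
 [ 0.51879636 -0.13966991  0.008     ]
 [ 0.52478092 -0.05262123  0.008     ]] [ 0.56563327 -0.09944617  0.008     ]
[[ 0.56447763 -0.08051752  0.203     ]
 [ 0.56447158 -0.1172672   0.203     ]]
cam in tool [ 7.86504530e-02  8.68892037e-05 -1.41981470e-01] look [-3.06594791e-01 -1.21538678e-04  9.51840123e-01]
shift [-178.2  -94.4 -119.5] turn [ 0.908 -1.145  1.113] 105.3
shift [-178.2  -94.4 -119.5] turn [ 1.208  0.957 -1.48 ] 122.4
```

Request:
jog_arm([
  [-10,0,-30,0.12,0.096,-0.148,255],
  [-20,0,-60,0.2,0.16,-0.247,255],
  [-30,0,-90,0.3,0.24,-0.37,255],
  [-30,0,-120,0.4,0.32,-0.49,255],
  [-30,0,-120,0.5,0.4,-0.61,255],
], squeeze=25)

```text
time_s: 0.52
tcp_pos: [0.1795, 0.6265, 0.3582]
orientation: [-0.098, 0.972, -0.149, -0.154]
contact_force: [-1.2, 0.2, 1.6]
gripper_width: 0.0252
gripper_force: 0.0
```

```bash
python3 - <<'E'
from h import *
s=readout.get_state();print(s['time_s'],s['joint_pos'].round(3),s['tcp_pos'])
for f in(1,-1): goal([.4,.45,.34],-np.pi/2,.2,f)
E
```

```text
0.5167 [-1.197  0.811 -0.167  0.759 -0.074  1.966  0.421] [0.1795073  0.62648644 0.35819861]
shift [-186.1 -212.8   13.5] turn [ 0.766 -0.962  1.763] 123.1
shift [-186.1 -212.8   13.5] turn [ 0.87   0.692 -1.052] 87.7
```

```bash
python3 - <<'E'
from h import *
goal([.44,.38,.36],-np.pi/2,1.2,-1)
E
```

```text
shift [-206.7 -293.     7. ] turn [ 0.253 -0.153 -1.309] 76.9
```

Request:
jog_arm([
  [-20,-29,1,0.025,-0.015,-0.12,255],
  [-41,-58,1,0.05,-0.03,-0.24,255],
  [-62,-88,2,0.075,-0.045,-0.36,255],
  [-83,-117,3,0.1,-0.06,-0.48,255],
  [-103,-146,3,0.125,-0.075,-0.6,255],
  [-124,-176,4,0.15,-0.09,-0.73,255],
  [-145,-205,5,0.175,-0.105,-0.86,255],
  [-165,-234,6,0.2,-0.12,-0.98,255],
  [-186,-264,7,0.225,-0.135,-1.1,255],
  [-207,-293,7,0.25,-0.15,-1.2,255],
  [-207,-293,7,0.253,-0.153,-1.31,255],
])

```text
time_s: 1.43
tcp_pos: [0.4441, 0.3726, 0.3552]
orientation: [-0.692, 0.696, -0.136, -0.134]
contact_force: [1.5, 0.0, 1.1]
gripper_width: -0.0002
gripper_force: 0.0
```

```bash
python3 - <<'E'
from h import *
s=readout.get_state();print(s['time_s'],s['joint_pos'].round(3),s['tcp_pos'])
goal([.47,.33,.355],-np.pi/2,.7,-1)
goal([.50,.28,.345],-np.pi/2,.15,-1)
E
```

```text
1.4333 [-0.642  0.596 -0.43   1.214  0.431  1.716  2.079] [0.44411895 0.37256312 0.35524272]
shift [ 39.2 -26.1  16.3] turn [ 0.     0.485 -0.007] 27.8
shift [ 81.5 -56.4  44.4] turn [ 0.002  1.035 -0.007] 59.3
```

Request:
jog_arm([
  [8,-5,3,0,0.12,0,255],
  [16,-10,6,0,0.24,0,255],
  [24,-16,10,0,0.36,0,255],
  [39,-26,16,0,0.485,0,255],
])

```text
time_s: 1.77
tcp_pos: [0.4608, 0.345, 0.3491]
orientation: [0.652, -0.646, 0.28, 0.283]
contact_force: [-1.4, -0.0, -2.5]
gripper_width: 0.0003
gripper_force: 0.0
```

```bash
python3 - <<'E'
from h import *
s=readout.get_state();print(s['time_s'],s['joint_pos'].round(3),s['tcp_pos'])
goal([.50,.28,.345],-np.pi/2,.15,-1)
E
```

```text
1.7667 [-0.874  0.748 -0.1    1.099  0.538  1.976  2.218] [0.46076798 0.3450494  0.34912664]
shift [ 41.8 -38.9  50.3] turn [-0.002  0.603  0.009] 34.5
```

```bash
python3 - <<'E'
from h import *
goal([.535,.27,.345],-1.2,.3,-1)
E
```

```text
shift [ 49.  -73.8  57.5] turn [ 0.322  0.449 -0.179] 33.3
```

Request:
jog_arm([
  [10,-15,11,0.065,0.09,-0.036,255],
  [20,-30,23,0.13,0.18,-0.07,255],
  [30,-45,34,0.19,0.27,-0.108,255],
  [40,-60,46,0.255,0.36,-0.144,255],
  [49,-74,57,0.322,0.449,-0.18,255],
  [49,-74,57,0.322,0.449,-0.18,255],
])

```text
time_s: 2.27
tcp_pos: [0.5335, 0.2661, 0.3452]
orientation: [0.663, -0.452, 0.49, 0.34]
contact_force: [-0.4, -0.2, -0.5]
gripper_width: 0.0001
gripper_force: 0.0
```

```bash
python3 - <<'E'
from h import *
s=readout.get_state();print(s['time_s'],s['joint_pos'].round(3),s['tcp_pos'])
im,w=snap('wrist','w1.png'); im2,_=snap('scene','s1.png'); im3,_=snap('top','t1.png')
b=cv2.resize(im2[110:250,230:380],None,fx=2,fy=2,interpolation=2)
d=cv2.resize(im3[120:250,200:310],(300,320),interpolation=2)
o=np.zeros((600,800,3),np.uint8);o[:375,:500]=cv2.resize(im,(500,375));o[:280,500:]=b;o[280:,500:]=d
cv2.imwrite('pics/c3.png',o[:,:,::-1])
print(proj(w,[[.567,.164,.395],[.567,.164,.265]]),s['orientation'])
E
```

```text
2.2667 [-0.911  0.776 -0.037  1.411  1.003  1.843  2.36 ] [0.53347893 0.26612365 0.34522464]
[[330.20076358 100.32961474]
 [326.24256803 285.16429101]] [ 0.66300467 -0.45232168  0.49000896  0.34017808]
```

View pics/c3.png

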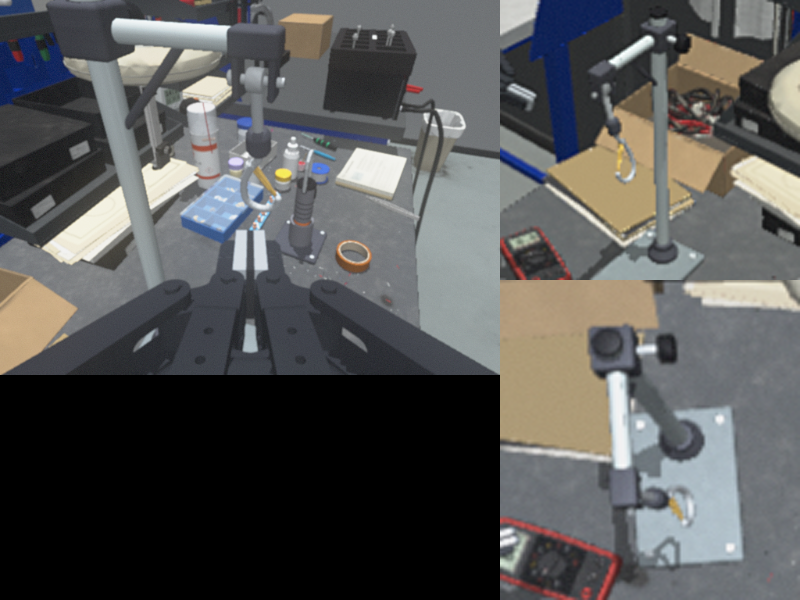

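```bash
cat >> h.py <<'E'
def sh(*ps):
    s=readout.get_state(); R=Rot.from_quat(s['orientation'])
    print(s['time_s'],s['tcp_pos'].round(4),s['joint_pos'].round(2))
    for p in ps: print(p,(R.inv().apply(np.array(p)-s['tcp_pos'])*1e3).round(1))
    print('xyz axes of world in tool\n',R.as_matrix().round(3))
E
python3 - <<'E'
from h import *
sh([.562,.21,.338],[.567,.171,.338])
E
```

```text
2.4167 [0.5345 0.2695 0.3491] [-0.91  0.77 -0.04  1.4   1.    1.85  2.36]
[0.562, 0.21, 0.338] [ 8.9 -4.4 65.7]
[0.567, 0.171, 0.338] [ 20.3   4.9 102.2]
xyz axes of world in tool
 [[ 0.102 -0.934  0.343]
 [-0.28  -0.358 -0.891]
 [ 0.954 -0.005 -0.298]]
```

Request:
jog_arm([
  [3,-2,30,0,0,0,255],
  [9,-4,60,0,0,0,255],
  [10,-3,66,0,0,0,255],
  [11,-2,71,0,0,0,255],
  [13,-1,76,0,0,0,255],
  [14,0,81,0,0,0,255],
  [16,1,86,0,0,0,255],
  [17,2,91,0,0,0,255],
  [19,4,97,0,0,0,255],
  [20,5,102,0,0,0,255],
  [20,5,102,0,0,0,255],
  [20,5,102,0,0,0,255],
  [20,5,102,0,0,0,255],
  [20,5,102,0,0,0,255],
  [20,5,102,0,0,0,255],
  [20,5,102,0,0,0,255],
  [20,5,102,0,0,0,255],
  [20,5,102,0,0,0,255],
  [20,5,102,0,0,0,255],
  [20,5,102,0,0,0,255],
])

```text
time_s: 4.08
tcp_pos: [0.567, 0.1705, 0.3377]
orientation: [0.663, -0.457, 0.49, 0.335]
contact_force: [-0.5, 0.1, 0.1]
gripper_width: 0.0001
gripper_force: 0.2
```

```bash
python3 - <<'E'
from h import *
sh([.562,.21,.338])
fr=[]
for i in range(6):
    fr.append(vision.camera('wrist'))
im=fr[0]
# motion between frames
for f in fr[1:]: print(np.abs(f.astype(int)-im).max(2)[60:300,250:420].__gt__(40).sum(),end=' ')
o=np.hstack([cv2.resize(f[60:330,220:440],(400,491)) for f in (fr[0],fr[3])])
cv2.imwrite('pics/c4.png',o[:,:,::-1])
E
```

```text
4.0833 [0.567  0.1705 0.3377] [-0.79  0.71 -0.02  1.58  1.07  1.69  2.32]
[0.562, 0.21, 0.338] [-11.2  -9.5 -37. ]
xyz axes of world in tool
 [[ 0.103 -0.933  0.344]
 [-0.277 -0.359 -0.891]
 [ 0.955 -0.003 -0.296]]
0 0 0 0 0
```

View pics/c4.png

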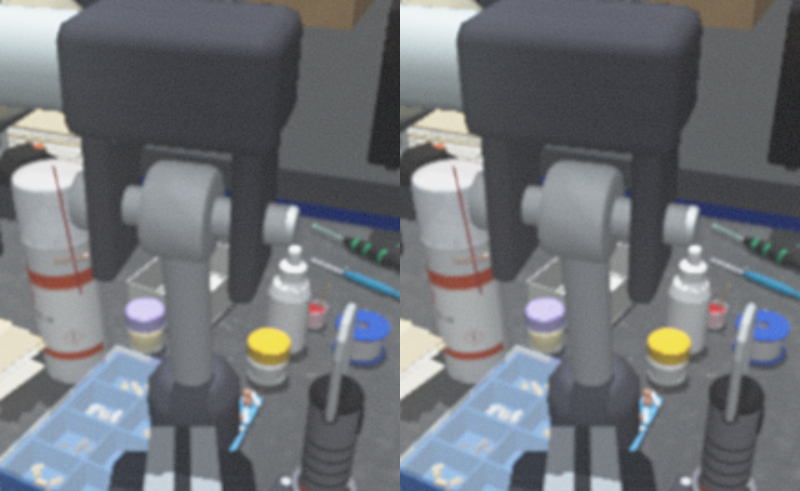

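Request:
jog_arm([
  [-0.07,-0.09,-0.22,0,0,0,255],
  [-0.14,-0.18,-0.45,0,0,0,255],
  [-0.21,-0.27,-0.67,0,0,0,255],
  [-0.28,-0.36,-0.89,0,0,0,255],
  [-0.35,-0.45,-1.11,0,0,0,255],
  [-0.42,-0.54,-1.34,0,0,0,255],
  [-0.48,-0.63,-1.56,0,0,0,255],
  [-0.55,-0.72,-1.78,0,0,0,255],
  [-0.62,-0.81,-2.0,0,0,0,255],
  [-0.69,-0.9,-2.23,0,0,0,255],
  [-0.76,-0.99,-2.45,0,0,0,255],
  [-0.83,-1.08,-2.67,0,0,0,255],
  [-0.9,-1.17,-2.9,0,0,0,255],
  [-0.97,-1.26,-3.12,0,0,0,255],
  [-1.04,-1.35,-3.34,0,0,0,255],
  [-1.11,-1.44,-3.56,0,0,0,255],
  [-1.18,-1.53,-3.79,0,0,0,255],
  [-1.25,-1.62,-4.01,0,0,0,255],
  [-1.32,-1.71,-4.23,0,0,0,255],
  [-1.39,-1.8,-4.46,0,0,0,255],
])

```text
time_s: 6.05
tcp_pos: [0.567, 0.1755, 0.3377]
orientation: [0.663, -0.457, 0.49, 0.335]
contact_force: [0.7, -0.1, 0.1]
gripper_width: 0.0
gripper_force: 0.1
```

Request:
jog_arm([
  [-0.07,-0.09,-0.22,0,0,0,255],
  [-0.14,-0.18,-0.45,0,0,0,255],
  [-0.21,-0.27,-0.67,0,0,0,255],
  [-0.28,-0.36,-0.89,0,0,0,255],
  [-0.35,-0.45,-1.11,0,0,0,255],
  [-0.42,-0.54,-1.34,0,0,0,255],
  [-0.48,-0.63,-1.56,0,0,0,255],
  [-0.55,-0.72,-1.78,0,0,0,255],
  [-0.62,-0.81,-2.0,0,0,0,255],
  [-0.69,-0.9,-2.23,0,0,0,255],
  [-0.76,-0.99,-2.45,0,0,0,255],
  [-0.83,-1.08,-2.67,0,0,0,255],
  [-0.9,-1.17,-2.9,0,0,0,255],
  [-0.97,-1.26,-3.12,0,0,0,255],
  [-1.04,-1.35,-3.34,0,0,0,255],
  [-1.11,-1.44,-3.56,0,0,0,255],
  [-1.18,-1.53,-3.79,0,0,0,255],
  [-1.25,-1.62,-4.01,0,0,0,255],
  [-1.32,-1.71,-4.23,0,0,0,255],
  [-1.39,-1.8,-4.46,0,0,0,255],
])

```text
time_s: 7.72
tcp_pos: [0.567, 0.1805, 0.3378]
orientation: [0.663, -0.457, 0.49, 0.335]
contact_force: [-0.1, 0.4, -0.2]
gripper_width: -0.0002
gripper_force: 0.0
```

Request:
jog_arm([
  [-0.07,-0.09,-0.22,0,0,0,255],
  [-0.14,-0.18,-0.45,0,0,0,255],
  [-0.21,-0.27,-0.67,0,0,0,255],
  [-0.28,-0.36,-0.89,0,0,0,255],
  [-0.35,-0.45,-1.11,0,0,0,255],
  [-0.42,-0.54,-1.34,0,0,0,255],
  [-0.48,-0.63,-1.56,0,0,0,255],
  [-0.55,-0.72,-1.78,0,0,0,255],
  [-0.62,-0.81,-2.0,0,0,0,255],
  [-0.69,-0.9,-2.23,0,0,0,255],
  [-0.76,-0.99,-2.45,0,0,0,255],
  [-0.83,-1.08,-2.67,0,0,0,255],
  [-0.9,-1.17,-2.9,0,0,0,255],
  [-0.97,-1.26,-3.12,0,0,0,255],
  [-1.04,-1.35,-3.34,0,0,0,255],
  [-1.11,-1.44,-3.56,0,0,0,255],
  [-1.18,-1.53,-3.79,0,0,0,255],
  [-1.25,-1.62,-4.01,0,0,0,255],
  [-1.32,-1.71,-4.23,0,0,0,255],
  [-1.39,-1.8,-4.46,0,0,0,255],
])

```text
time_s: 9.38
tcp_pos: [0.567, 0.1855, 0.3377]
orientation: [0.663, -0.457, 0.49, 0.335]
contact_force: [1.2, 0.2, 0.4]
gripper_width: -0.0002
gripper_force: 0.0
```

Request:
jog_arm([
  [-3,-4,-10,0,0,0,255],
  [-7,-9,-22,0,0,0,255],
  [-14,-18,-45,0,0,0,255],
])

```text
time_s: 9.63
tcp_pos: [0.5672, 0.2336, 0.3388]
orientation: [0.661, -0.458, 0.49, 0.337]
contact_force: [0.3, -0.3, 0.1]
gripper_width: 0.0007
gripper_force: 0.0
```

```bash
python3 - <<'E'
from h import *
import sys
sh()
fr=[];top=[]
for i in range(8): fr.append(vision.camera('scene'))
g=np.array([cv2.cvtColor(f,cv2.COLOR_RGB2GRAY) for f in fr]).astype(int)
print(g.ptp(0)[140:220,270:300].max() if hasattr(g,'ptp') else np.ptp(g,0)[140:220,270:300].max())
im,w=snap('wrist','w2.png')
o=np.zeros((480,760,3),np.uint8);o[:,:480]=im[:,100:580];o[:,480:]=cv2.resize(fr[0][130:210,255:302],(280,480),interpolation=2)
cv2.imwrite('pics/c5.png',o[:,:,::-1])
E
```

```text
9.6333 [0.5672 0.2336 0.3388] [-0.85  0.78 -0.02  1.42  1.04  1.78  2.37]
xyz axes of world in tool
 [[ 0.101 -0.935  0.34 ]
 [-0.275 -0.354 -0.894]
 [ 0.956 -0.003 -0.293]]
57
```

View pics/c5.png

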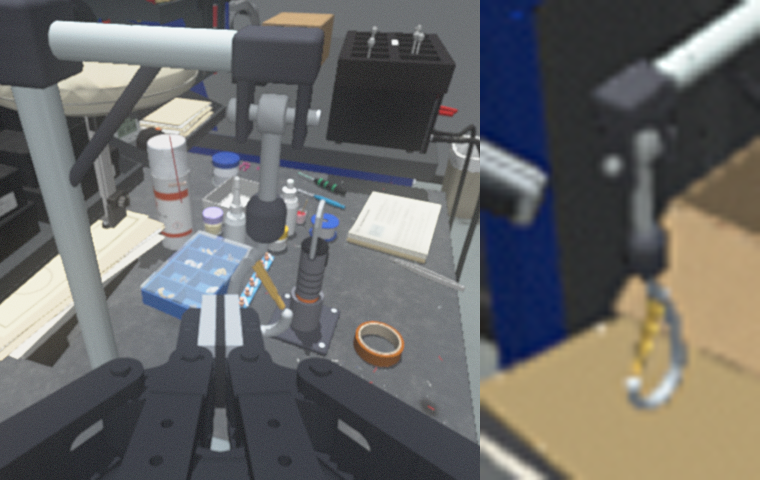

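```bash
python3 - <<'E'
from h import *
P=[]
for i in range(14):
    f=vision.camera('scene')[168:205,262:300].astype(int)
    m=(f[:,:,0]-f[:,:,2]>70)&(f[:,:,0]>140); m[:, :]&=True
    g=cv2.cvtColor(f.astype(np.uint8),cv2.COLOR_RGB2GRAY)
    if i==0: g0=np.float32(g)
    r,_=cv2.phaseCorrelate(g0[:20,10:32],np.float32(g)[:20,10:32],None); P.append(r)
print(np.array(P).round(2).tolist())
sh()
w=C('wrist');s=C('scene')
im=vision.camera('wrist')
print(proj(s,[[.567,.164,.395],[.567,.164,.265],[.567,.156,.265],[.567,.172,.265]]))
E
```

```text
[[0.0, 0.0], [-0.11, 0.07], [-0.05, -0.06], [-0.06, -0.07], [-0.08, -0.01], [-0.11, 0.01], [0.03, -0.14], [-0.12, -0.28], [-0.09, -0.25], [-0.07, -0.23], [-0.09, -0.22], [-0.08, -0.22], [-0.12, -0.09], [-0.05, 0.09]]
10.7833 [0.5669 0.236  0.3377] [-0.85  0.78 -0.03  1.42  1.04  1.78  2.37]
xyz axes of world in tool
 [[ 0.103 -0.933  0.344]
 [-0.277 -0.359 -0.891]
 [ 0.955 -0.003 -0.296]]
[[280.87697762 154.19569089]
 [283.74962276 194.16607243]
 [285.82780063 195.30963568]
 [281.68364099 193.02916734]]
```

```bash
python3 - <<'E'
from h import *
im,w=snap('wrist','w3.png');s=C('scene')
a=cv2.imread('pics/w2.png',0);b=cv2.imread('pics/w3.png',0)
for n,(u,v),su,z in [('eye',(372,112),(283.2,154.2),.395),('collar',(366,220),(283.2,171.7),.343)]:
    r=cv2.matchTemplate(b,a[v-20:v+20,u-20:u+20],cv2.TM_CCOEFF_NORMED);m=cv2.minMaxLoc(r)
    p=(m[3][0]+20,m[3][1]+20)
    print(n,p,round(m[1],2),tri(w,p,s,su), plane(w,p,z),plane(s,su,z))
# driver bail top in wrist
print(proj(w,[[.5645,-.0805,.203],[.5645,-.117,.203]]))
goal([.567,.03,.2],-np.pi/2,.15,-1)
E
```

```text
eye (373, 110) 0.99 (array([0.57066467, 0.15997798, 0.39384019]), np.float64(0.0020242469088373014)) [[0.56859689 0.16559654 0.395     ]] [[0.57089175 0.15940797 0.395     ]]
collar (367, 218) 0.94 (array([0.56911469, 0.16331404, 0.33862455]), np.float64(0.002376528596558367)) [[0.56633397 0.17130338 0.343     ]] [[0.56635961 0.15925802 0.343     ]]
[[420.11734253 210.17909279]
 [425.31072937 195.49627191]]
shift [-74.5  74.3 224.3] turn [-0.359  0.149  0.079] 22.7
```

```bash
python3 - <<'E'
from h import *
for p,az in [([.46,.25,.30],-1.1),([.42,.18,.25],-.9),([.44,.05,.18],-.8),([.51,-.043,.116],-.8)]: goal(p,az,.2,-1)
E
```

```text
shift [-50.9  94.9 -38.1] turn [ 0.1    0.1   -0.029] 8.3
shift [-83.4 157.5  25.3] turn [ 0.294  0.099 -0.078] 18.3
shift [-112.2  185.7  168.7] turn [ 0.39   0.098 -0.103] 23.8
shift [-140.4  154.   294.6] turn [ 0.39   0.098 -0.103] 23.8
```

Request:
jog_arm([
  [-13,24,-10,0.02,0.02,-0.007,0],
  [-25,47,-19,0.05,0.05,-0.015,0],
  [-38,71,-29,0.075,0.075,-0.02,0],
  [-51,95,-38,0.1,0.1,-0.029,0],
  [-59,111,-22,0.15,0.1,-0.04,0],
  [-67,126,-6,0.2,0.1,-0.05,0],
  [-75,142,10,0.25,0.1,-0.065,0],
  [-83,157,25,0.294,0.1,-0.078,0],
  [-89,163,54,0.32,0.1,-0.085,0],
  [-95,169,83,0.34,0.1,-0.09,0],
  [-101,175,112,0.36,0.1,-0.095,0],
  [-107,180,140,0.38,0.1,-0.1,0],
  [-112,186,169,0.39,0.098,-0.103,0],
  [-118,179,194,0.39,0.098,-0.103,0],
  [-124,173,219,0.39,0.098,-0.103,0],
  [-129,167,244,0.39,0.098,-0.103,0],
  [-135,160,270,0.39,0.098,-0.103,0],
  [-140,154,294,0.39,0.098,-0.103,0],
  [-140,154,294,0.39,0.098,-0.103,0],
  [-140,154,294,0.39,0.098,-0.103,0],
])

```text
time_s: 12.55
tcp_pos: [0.5139, -0.0428, 0.1148]
orientation: [0.711, -0.304, 0.582, 0.25]
contact_force: [-0.9, 0.2, -0.0]
gripper_width: 0.0852
gripper_force: 0.0
```

```bash
python3 - <<'E'
from h import *
im,w=snap('wrist','w4.png')
goal([.580,-.1145,.096],-.8,.2,-1);sh()
print('pred bail',proj(w,[[.5645,-.0805,.203],[.5645,-.117,.203],[.5645,-.099,.148],[.5645,-.099,.062]]))
E
```

```text
shift [  0.6   3.5 100.8] turn [ 0.006 -0.001 -0.001] 0.4
12.6 [ 0.5141 -0.0407  0.1154] [-0.17  1.15 -0.6   2.42  1.77  1.98  1.38]
xyz axes of world in tool
 [[ 0.137 -0.722  0.678]
 [-0.143 -0.692 -0.708]
 [ 0.98   0.    -0.198]]
pred bail [[293.76879773  48.13273533]
 [350.73787932  42.73426113]
 [323.66879494 165.24838459]
 [322.82223602 300.30087805]]
```

View pics/w4.png

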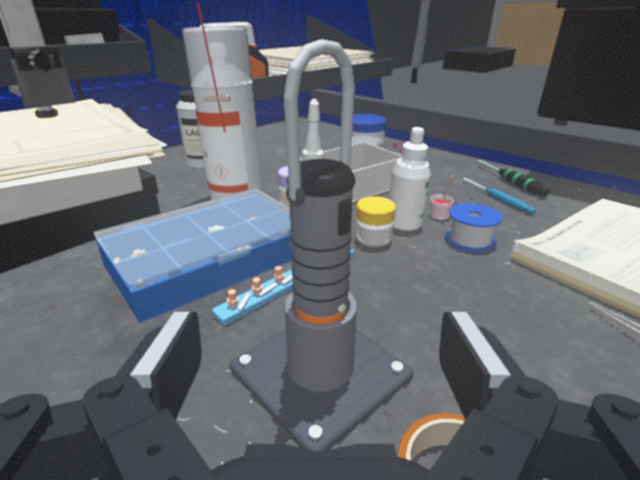

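Request:
jog_arm([
  [0,0,20,0,0,0,0],
  [0,0,40,0,0,0,0],
  [0,1,60,0,0,0,0],
  [0,1,80,0,0,0,0],
  [0,1,100,0,0,0,0],
  [0,1,100,0,0,0,0],
  [0,1,100,0,0,0,80],
  [0,1,100,0,0,0,140],
  [0,1,100,0,0,0,200],
  [0,1,100,0,0,0,255],
  [0,1,100,0,0,0,255],
  [0,1,100,0,0,0,255],
  [0,1,100,0,0,0,255],
], squeeze=45)

```text
time_s: 13.68
tcp_pos: [0.5814, -0.1107, 0.0959]
orientation: [0.712, -0.302, 0.583, 0.247]
contact_force: [-0.7, 1.9, 2.1]
gripper_width: 0.0324
gripper_force: 44.1
```

```bash
python3 - <<'E'
from h import *
sh([.571,-.12,.176]); print(readout.get_state()['contact_force'],readout.get_state()['orientation'])
E
```

```text
13.6833 [ 0.5814 -0.1107  0.0959] [ 0.01  1.14 -0.49  2.32  2.07  1.88  1.56]
[0.571, -0.12, 0.176] [ 78.4  13.9 -16.4]
xyz axes of world in tool
 [[ 0.138 -0.719  0.681]
 [-0.143 -0.695 -0.705]
 [ 0.98  -0.    -0.198]]
[-0.66133241  1.914804    2.0553617 ] [ 0.71246385 -0.30242799  0.5828936   0.24732089]
```

```bash
python3 - <<'E'
from h import *
goal([.5814,-.1107,.186],-.8,.2,-1)
goal([.535,-.03,.188],-.78,.2,-1)
goal([.535,.08,.188],-.74,.2,-1)
E
```

```text
shift [ 88.3   0.  -17.8] turn [ 0.003 -0.001 -0.001] 0.2
shift [  72.4  -22.7 -106.7] turn [ 0.022 -0.001 -0.005] 1.3
shift [  56.7  -99.1 -184.2] turn [ 0.061 -0.001 -0.013] 3.6
```

Request:
jog_arm([
  [5,0,-1,0,0,0,255],
  [15,0,-3,0,0,0,255],
  [30,0,-6,0,0,0,255],
  [50,0,-10,0,0,0,255],
  [70,0,-14,0,0,0,255],
  [88,0,-18,0,0,0,255],
  [84,-6,-40,0.005,0,-0.001,255],
  [80,-11,-62,0.01,0,-0.002,255],
  [76,-17,-84,0.015,0,-0.003,255],
  [72,-23,-107,0.02,0,-0.005,255],
  [69,-38,-122,0.03,0,-0.006,255],
  [66,-53,-138,0.04,0,-0.008,255],
  [63,-68,-153,0.045,0,-0.01,255],
  [60,-84,-168,0.05,0,-0.012,255],
  [57,-99,-184,0.06,0,-0.013,255],
  [57,-99,-184,0.06,0,-0.013,255],
  [57,-99,-184,0.06,0,-0.013,255],
])

```text
time_s: 15.1
tcp_pos: [0.5351, 0.0802, 0.1877]
orientation: [0.722, -0.28, 0.589, 0.229]
contact_force: [0.1, 0.3, -4.4]
gripper_width: 0.0326
gripper_force: 45.3
```

```bash
python3 - <<'E'
from h import *
im,w=snap('wrist','w5.png'); sc,_=snap('scene','s5.png'); tp,_=snap('top','t5.png')
goal([.541,.147,.185],-.74,.2,-1);sh();s=readout.get_state();print(s['contact_force'],s['gripper_width'])
o=np.zeros((600,800,3),np.uint8);o[:375,:500]=cv2.resize(im,(500,375))
o[:300,500:]=cv2.resize(sc[140:260,260:380],(300,300),interpolation=2)
o[300:,500:]=cv2.resize(tp[170:270,230:330],(300,300),interpolation=2)
o[375:600,:500]=cv2.resize(im[0:120,200:460],(500,225))
cv2.imwrite('pics/c6.png',o[:,:,::-1])
b=s['tcp_pos']+[-.017,.0117,.107]
print(proj(w,b),proj(C('scene'),b),proj(C('top'),b))
E
```

```text
shift [-11.2 -55.  -41.2] turn [ 0.005 -0.     0.002] 0.3
15.25 [0.5351 0.0777 0.188 ] [-0.34  0.96 -0.68  2.26  1.65  1.9   1.66]
xyz axes of world in tool
 [[ 0.148 -0.677  0.721]
 [-0.132 -0.736 -0.664]
 [ 0.98   0.003 -0.198]]
[-0.47768201 -0.55044292 -4.22147201] 0.03228498521782508
[[341.36140821 -12.92354781]] [[290.83366983 205.17611537]] [[285.97567201 232.4958301 ]]
```

View pics/c6.png

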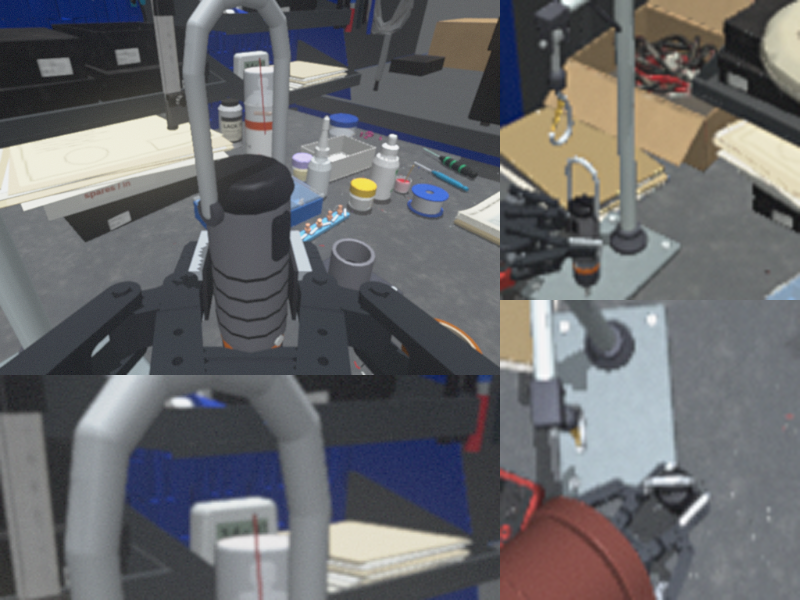

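```bash
python3 - <<'E'
from h import *
s,t,w=C('scene'),C('top'),C('wrist')
st=readout.get_state();R=Rot.from_quat(st['orientation']);T=st['tcp_pos']
print('bail tri',tri(s,(293.2,205.2),t,(286,230)))
ax=T-.022*R.apply([0,0,1]); print('axis at grip',ax)
for dz in (.09,.1,.11): print(dz,proj(w,ax+[0,0,dz]),proj(s,ax+[0,0,dz]),proj(t,ax+[0,0,dz]))
u=np.array([-.059,.998,0])*.0205
for k in(1,-1): print('legs',[proj(w,ax+[0,0,d]+k*u).round(0).tolist() for d in (.06,.08)])
print('cap',proj(w,ax+[0,0,.048]))
for P in [(.569,.162,.395),(.569,.162,.255),(.569,.162,.265),(.5525,.161,.275)]: print(P,proj(s,P),proj(t,P))
im=cv2.imread('pics/t5.png')[:,:,::-1].astype(int); m=(im[:,:,0]-im[:,:,2]>70)&(im[:,:,0]>110); ys,xs=np.nonzero(m[195:225,245:270]);print('gold top',xs.mean()+245,ys.mean()+195,xs.min()+245,xs.max()+245,ys.min()+195,ys.max()+195)
im=cv2.imread('pics/s5.png')[:,:,::-1].astype(int); m=(im[:,:,0]-im[:,:,2]>90)&(im[:,:,0]>140); ys,xs=np.nonzero(m[170:200,275:292]);print('gold scene',np.c_[xs+275,ys+170].mean(0))
lat=np.array([.569,.162,.315])*.5+np.array([.553,.161,.281])*.5+[.003,0,0]
print('latch mid pred',proj(s,lat),proj(t,lat))
E
```

```text
bail tri (array([0.52515558, 0.08906336, 0.29066031]), np.float64(0.001896054148410107))
axis at grip [0.51922745 0.09230438 0.19237698]
0.09 [[320.62472252  53.6339404 ]] [[290.54068451 208.24588259]] [[285.22206297 232.45972065]]
0.1 [[320.79004546   2.5229748 ]] [[290.36427219 205.29202335]] [[284.86187484 232.11238376]]
0.11 [[320.97701462 -55.23134905]] [[290.18563416 202.30227455]] [[284.49489884 231.75849979]]
legs [[[259.0, 201.0]], [[253.0, 113.0]]]
legs [[[368.0, 159.0]], [[373.0, 88.0]]]
cap [[320.09345918 218.1735431 ]]
(0.569, 0.162, 0.395) [[281.97042426 154.14823705]] [[249.08364891 205.48391321]]
(0.569, 0.162, 0.255) [[284.95914766 196.94714665]] [[258.47695434 213.55419188]]
(0.569, 0.162, 0.265) [[284.7620642  194.11620932]] [[257.88496832 213.04561168]]
(0.5525, 0.161, 0.275) [[280.69659849 194.17472119]] [[257.62243817 219.20652767]]<stdin>:11: RuntimeWarning: Mean of empty slice.
  ret = ret.dtype.type(ret / rcount)
Traceback (most recent call last):
ValueError: zero-size array to reduction operation minimum which has no identity
```

Request:
jog_arm([
  [-1,-10,-9,0,0,0,255],
  [-3,-20,-19,0,0,0,255],
  [-4,-30,-28,0,0,0,255],
  [-6,-41,-38,0,0,0,255],
  [-7,-51.5,-47,0,0,0,255],
  [-7,-51.5,-47,0,0,0,255],
  [-7,-51.5,-47,0,0,0,255],
  [-7,-51.5,-47,0,0,0,255],
  [-7,-51.5,-47,0,0,0,255],
])

```text
time_s: 16.0
tcp_pos: [0.5352, 0.1477, 0.1903]
orientation: [0.721, -0.28, 0.59, 0.231]
contact_force: [0.1, 1.1, -4.0]
gripper_width: 0.0328
gripper_force: 45.4
```

```bash
python3 - <<'E'
from h import *
im,w=snap('wrist','w6.png'); sc,s=snap('scene','s6.png'); tp,t=snap('top','t6.png')
sh();st=readout.get_state();print(st['contact_force'],st['gripper_width'])
o=np.zeros((600,800,3),np.uint8);o[:300,:400]=cv2.resize(im,(400,300))
o[:300,400:]=cv2.resize(tp[185:245,230:310],(400,300),interpolation=2)
o[300:,:400]=cv2.resize(sc[145:215,250:343],(400,300),interpolation=2)
o[300:,400:]=cv2.resize(im[0:240,160:480],(400,300),interpolation=2)
cv2.imwrite('pics/c7.png',o[:,:,::-1])
b=st['tcp_pos']+[-.011,.0114,.105]
print(b,proj(s,b),proj(t,b))
E
```

```text
16.15 [0.5353 0.1481 0.1904] [-0.45  0.96 -0.68  2.12  1.58  1.92  1.73]
xyz axes of world in tool
 [[ 0.147 -0.677  0.721]
 [-0.132 -0.736 -0.664]
 [ 0.98   0.002 -0.198]]
[-0.55683941 -0.05238468 -3.22997113] 0.032856693470454945
[0.52426071 0.15952693 0.29537033] [[273.32502687 193.27950469]] [[256.8604716 229.9253723]]
```

View pics/c7.png

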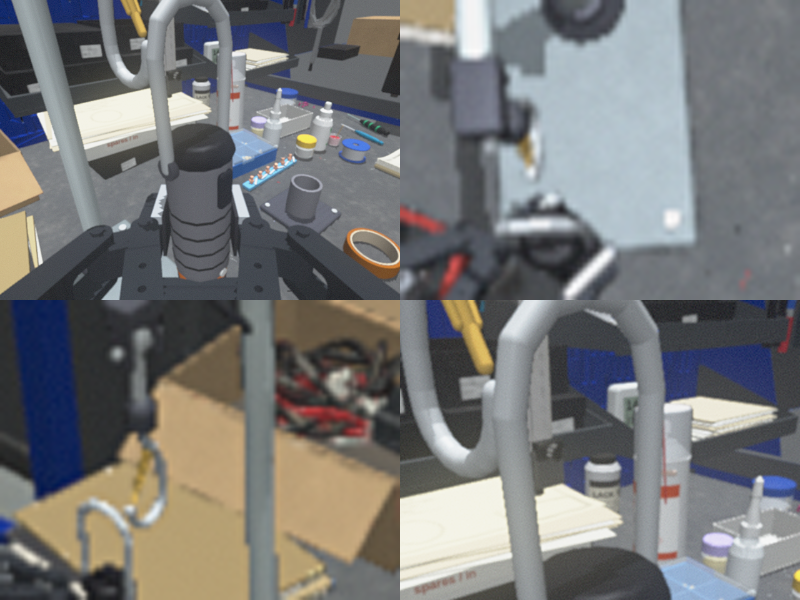

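```bash
python3 - <<'E'
from h import *
s,t=C('scene'),C('top')
print(tri(s,(274,192.3),t,(258.6,230.6)))
print('tip/bottom check', tri(s,(283.7,196.8),t,(257.5,213.5)))
E
```

```text
(array([0.52205184, 0.15418911, 0.30260323]), np.float64(0.00016299600459885542))
tip/bottom check (array([0.56856993, 0.16523807, 0.25419063]), np.float64(0.001887396735131342))
```

Request:
jog_arm([
  [-3.2,-1.5,-0.7,0,0,0,255],
  [-6.4,-2.9,-1.5,0,0,0,255],
  [-6.4,-2.9,-1.5,0,0,0,255],
  [-5.8,-6,1.4,0,0,0,255],
  [-5.2,-9,4.3,0,0,0,255],
  [-4.6,-12.1,7.2,0,0,0,255],
  [-4,-15.1,10.1,0,0,0,255],
  [-3.4,-18.2,13,0,0,0,255],
  [-2.9,-21.3,15.9,0,0,0,255],
  [-2.3,-24.3,18.8,0,0,0,255],
  [-1.7,-27.4,21.7,0,0,0,255],
  [-1.1,-30.4,24.5,0,0,0,255],
  [-0.5,-33.5,27.4,0,0,0,255],
  [-0.5,-33.5,27.4,0,0,0,255],
  [-0.5,-33.5,27.4,0,0,0,255],
])

```text
time_s: 17.4
tcp_pos: [0.5776, 0.1554, 0.1845]
orientation: [0.721, -0.281, 0.59, 0.231]
contact_force: [-0.3, 0.9, -3.4]
gripper_width: 0.0326
gripper_force: 45.3
```

```bash
python3 - <<'E'
from h import *
im,w=snap('wrist','w7.png'); sc,s=snap('scene','s7.png'); tp,t=snap('top','t7.png')
sh();st=readout.get_state();print(st['contact_force'],st['gripper_width'],st['orientation'])
# gold latch extents in wrist
f=im.astype(int); m=((f[:,:,0]-f[:,:,2]>60)&(f[:,:,0]>110)).astype(np.uint8); 
n,l,S,c=cv2.connectedComponentsWithStats(m[:260]); 
for i in range(1,n):
    if S[i,4]>60: print(S[i],c[i])
f=cv2.imread('pics/w6.png')[:,:,::-1].astype(int); m=((f[:,:,0]-f[:,:,2]>60)&(f[:,:,0]>110)).astype(np.uint8)
n,l,S,c=cv2.connectedComponentsWithStats(m[:260]); print('before')
for i in range(1,n):
    if S[i,4]>60: print(S[i],c[i])
E
```

```text
17.55 [0.5774 0.1557 0.1844] [-0.42  0.98 -0.65  2.03  1.66  1.89  1.83]
xyz axes of world in tool
 [[ 0.147 -0.676  0.722]
 [-0.133 -0.737 -0.663]
 [ 0.98   0.002 -0.198]]
[-2.18343452e-05 -2.48937785e-01 -4.45010013e+00] 0.0326856996377449 [ 0.72149872 -0.28030542  0.58976298  0.2303217 ]
[293   8  23  55 801] [306.17478152  33.51186017]
[597  24  43   4 134] [621.51492537  25.38059701]
[374 148  38  13 337] [393.21068249 154.21364985]
[373 203  35   8 139] [390.47482014 207.63309353]
[510 219  35  24 672] [526.37202381 230.53571429]
[ 26 252  30   8 141] [ 43.41134752 256.53900709]
before
[ 194    0   41   59 1063] [215.97083725  24.08936971]
[583  26  57   5 195] [614.10769231  28.17948718]
[369 148  14  11 126] [375.45238095 152.93650794]
[475 215  32  22 581] [490.30120482 225.31325301]
[  0 241  41  19 501] [ 19.94610778 252.70459082]
```

```bash
python3 - <<'E'
from h import *
w,t=C('wrist'),C('top')
seat=np.array([.5687,.163,.265]);ex=np.array([.998,.059,0]);ez=np.array([0,0,1.])
P=lambda x,z:seat+ex*x+ez*z
d0=np.arctan2(-.0345,-.0225)
for a in (0,.2,.4,.62):
    v=np.array([np.cos(d0+a),np.sin(d0+a)])*.037
    print(a,'latch end',P(.006+v[0],.05+v[1]).round(4),proj(w,P(.006+v[0],.05+v[1])).round(0),'mid',proj(w,P(.006+v[0]*.6,.05+v[1]*.6)).round(0))
print('tip',proj(w,P(-.0165,.0155)),'bottom',proj(w,P(0,-.01)),'hinge',proj(w,P(.006,.05)))
im=cv2.imread('pics/w7.png')[:,:,::-1].astype(int)
m=((im[:,:,0]-im[:,:,2]>60)&(im[:,:,0]>110))
for r in range(0,70,6):
    x=np.nonzero(m[r,250:360])[0]; print(r,(x.min()+250,x.max()+250) if len(x) else None,end='; ')
b=readout.get_state()['tcp_pos']
for o in ([-.011,.0114,.105],[-.0135,.007,.110]): print('bail',(b+o).round(4),proj(w,b+o),proj(t,b+o))
E
```

```text
0 latch end [0.5545 0.1622 0.284 ] [[368.  28.]] mid [[343. -38.]]
0.2 latch end [0.5611 0.1625 0.2806] [[346.  43.]] mid [[329. -26.]]
0.4 latch end [0.5682 0.163  0.2786] [[324.  50.]] mid [[316. -19.]]
0.62 latch end [0.5762 0.1634 0.278 ] [[301.  50.]] mid [[302. -17.]]
tip [[375.50962034  45.84636471]] bottom [[321.70275465 143.27885414]] hinge [[ 302.23196848 -143.10725091]]
0 None; 6 None; 12 (np.int64(295), np.int64(315)); 18 (np.int64(299), np.int64(312)); 24 (np.int64(298), np.int64(312)); 30 (np.int64(299), np.int64(313)); 36 (np.int64(299), np.int64(313)); 42 (np.int64(300), np.int64(313)); 48 (np.int64(301), np.int64(314)); 54 (np.int64(301), np.int64(314)); 60 (np.int64(303), np.int64(313)); 66 None; bail [0.5664 0.1671 0.2894] [[315.79547515  -0.73329875]] [[254.28621924 212.82146647]]
bail [0.5639 0.1627 0.2944] [[337.90418925 -27.03917241]] [[255.76945023 213.58432811]]
```

Request:
jog_arm([
  [-2.4,0.8,-0.5,0,0,0,255],
  [-4.4,1.7,-1,0,0,0,255],
  [-6.4,1.7,-0.6,0,0,0,255],
  [-8.4,1.7,-0.2,0,0,0,255],
  [-10.4,1.7,0.2,0,0,0,255],
  [-12.4,1.7,0.6,0,0,0,255],
  [-14.4,1.7,1,0,0,0,255],
  [-16.4,1.7,1.4,0,0,0,255],
  [-18.4,1.7,1.8,0,0,0,255],
  [-20.4,1.7,2.2,0,0,0,255],
  [-22,1.7,2.6,0,0,0,255],
  [-22,1.7,2.6,0,0,0,255],
  [-22,1.7,2.6,0,0,0,255],
])

```text
time_s: 18.63
tcp_pos: [0.5751, 0.1556, 0.1622]
orientation: [0.721, -0.281, 0.59, 0.23]
contact_force: [-0.7, 0.0, -3.8]
gripper_width: 0.0328
gripper_force: 45.4
```

Request:
jog_arm([
  [-0.5,0,0.1,0,0,0,255],
  [-1,0,0.2,0,0,0,255],
  [-1,0,0.2,0,0,0,255],
  [-1,0,0.2,0,0,0,255],
])

```text
time_s: 18.97
tcp_pos: [0.5751, 0.1556, 0.1613]
orientation: [0.721, -0.281, 0.59, 0.23]
contact_force: [0.4, 0.4, -4.6]
gripper_width: 0.033
gripper_force: 45.4
```

```bash
cat > g.py <<'E'
from h import *
im,w=snap('wrist','w_.png'); sh();st=readout.get_state();print(st['contact_force'],st['gripper_width'])
f=im.astype(int)
m=((f[:,:,0]-f[:,:,2]>60)&(f[:,:,0]>110)).astype(np.uint8)
n,l,S,c=cv2.connectedComponentsWithStats(m[:260])
for i in range(1,n):
    if S[i,4]>60 and 150<c[i][0]<380: print(S[i],c[i])
seat=np.array([.5687,.163,.265]);ex=np.array([.998,.059,0]);ez=np.array([0,0,1.])
P=lambda x,z:seat+ex*x+ez*z
d0=np.arctan2(-.0345,-.0225)
for a in (0,.2,.4,.62):
    v=np.array([np.cos(d0+a),np.sin(d0+a)])*.037
    print(a,'latch end',proj(w,P(.006+v[0],.05+v[1])).round(0),'mid',proj(w,P(.006+v[0]*.6,.05+v[1]*.6)).round(0))
print('seat',proj(w,seat),'tip',proj(w,P(-.0165,.0155)),'bottom',proj(w,P(0,-.01)))
E
python3 g.py
```

```text
19.0167 [0.5751 0.1556 0.1613] [-0.43  1.02 -0.64  2.03  1.67  1.89  1.79]
xyz axes of world in tool
 [[ 0.147 -0.676  0.722]
 [-0.133 -0.736 -0.663]
 [ 0.98   0.001 -0.198]]
[-0.15866189 -0.0500553  -4.10195314] 0.03260983492668762
0 latch end [[ 366. -107.]] mid [[ 337. -186.]]
0.2 latch end [[341. -81.]] mid [[ 322. -166.]]
0.4 latch end [[316. -65.]] mid [[ 307. -153.]]
0.62 latch end [[292. -59.]] mid [[ 291. -146.]]
seat [[315.06037427   5.83399292]] tip [[374.30907894 -85.45968135]] bottom [[315.26226279  51.6143205 ]]
```

Request:
jog_arm([
  [-0.5,0,0.1,0,0,0,255],
  [-1,0,0.2,0,0,0,255],
  [-1.5,0,0.3,0,0,0,255],
  [-2,0,0.4,0,0,0,255],
  [-2,0,0.4,0,0,0,255],
])

```text
time_s: 19.43
tcp_pos: [0.5751, 0.1555, 0.1591]
orientation: [0.721, -0.28, 0.59, 0.23]
contact_force: [-0.8, -0.6, -4.8]
gripper_width: 0.0324
gripper_force: 45.4
```

Request:
jog_arm([
  [-0.5,0,0.1,0,0,0,255],
  [-1,0,0.2,0,0,0,255],
  [-1.5,0,0.3,0,0,0,255],
  [-1.5,0,0.3,0,0,0,255],
])

```text
time_s: 19.77
tcp_pos: [0.5753, 0.1554, 0.1587]
orientation: [0.721, -0.281, 0.591, 0.231]
contact_force: [-1.3, -0.2, -0.2]
gripper_width: 0.0325
gripper_force: 45.4
```

Request:
jog_arm([
  [0.5,0,-0.1,0,0,0,225],
  [0.5,0,-0.1,0,0,0,200],
  [0.5,0,-0.1,0,0,0,170],
  [0.5,0,-0.1,0,0,0,140],
  [0.5,0,-0.1,0,0,0,100],
  [0.5,0,-0.1,0,0,0,50],
  [0.5,0,-0.1,0,0,0,0],
  [0.5,0,-0.1,0,0,0,0],
  [0.5,0,-0.1,0,0,0,0],
])

```text
time_s: 20.52
tcp_pos: [0.5751, 0.1556, 0.1583]
orientation: [0.721, -0.28, 0.59, 0.23]
contact_force: [0.6, -0.1, -0.5]
gripper_width: 0.0854
gripper_force: 0.0
```

```bash
cat > m.py <<'E'
from h import *
# sway of driver handle in wrist (columns, rows) and scene over ~1.2 s
P=[];Q=[]
for i in range(12):
    a=cv2.cvtColor(vision.camera('wrist'),cv2.COLOR_RGB2GRAY).astype(np.float32)
    b=cv2.cvtColor(vision.camera('scene'),cv2.COLOR_RGB2GRAY).astype(np.float32)[188:250,265:300]
    if i==0:
        a0,b0=a[140:260,265:380],b
        cv2.imwrite('pics/m.png',a)
    r=cv2.matchTemplate(a,a0,cv2.TM_CCOEFF_NORMED);P.append(cv2.minMaxLoc(r)[3]); Q.append(np.abs(b-b0).mean())
print((np.array(P)-[265,140]).tolist(),np.round(Q,1))
E
python3 m.py; python3 g.py | tail -12
```

```text
[[0, 0], [1, 0], [1, 0], [-2, 1], [-5, 2], [-8, 3], [-8, 3], [-6, 2], [-3, 1], [0, 0], [2, 0], [2, 0]] [0.  1.9 3.7 5.3 6.8 7.4 7.  5.3 3.7 1.9 1.7 2.4]
21.7667 [0.5751 0.1555 0.1582] [-0.43  1.03 -0.64  2.03  1.67  1.89  1.78]
xyz axes of world in tool
 [[ 0.147 -0.676  0.722]
 [-0.133 -0.737 -0.663]
 [ 0.98   0.002 -0.198]]
[-0.08260106 -0.34196874 -0.24184831] 0.08510791548274392
0 latch end [[ 367. -129.]] mid [[ 337. -210.]]
0.2 latch end [[ 341. -100.]] mid [[ 322. -189.]]
0.4 latch end [[316. -83.]] mid [[ 307. -174.]]
0.62 latch end [[291. -76.]] mid [[ 291. -166.]]
seat [[314.966594    -9.44071514]] tip [[ 375.44272613 -106.2661126 ]] bottom [[315.17398911  37.87548182]][ WARN:0@1.324] global loadsave.cpp:1063 imwrite_ Unsupported depth image for selected encoder is fallbacked to CV_8U.
```

Request:
jog_arm([
  [0,-1.1,0,0,0,0,0],
  [0,-1.1,0,0,0,0,0],
  [0,-1.1,0,0,0,0,0],
  [0,-1.1,0,0,0,0,0],
  [0,-1.1,0,0,0,0,0],
  [0,-1.1,0,0,0,0,0],
  [0,-1.1,0,0,0,0,0],
  [0,-1.1,0,0,0,0,0],
  [0,-1.1,0,0,0,0,0],
  [0,-1.1,0,0,0,0,0],
  [0,-1.1,0,0,0,0,0],
  [0,-1.1,0,0,0,0,0],
])

```text
time_s: 22.77
tcp_pos: [0.5758, 0.1564, 0.1582]
orientation: [0.721, -0.281, 0.59, 0.23]
contact_force: [-0.6, 0.1, 0.3]
gripper_width: 0.0852
gripper_force: 0.0
```

```bash
cat > m.py <<'E'
from h import *
import sys
# sway: edges of dark handle in wrist at rows; bail/cap
P=[]
def dark(g,r): 
    x=np.nonzero(g[r-2:r+3].mean(0)[230:420]<75)[0]+230
    return (x.min()+x.max())/2 if len(x) else 0
A=[]
for i in range(int(sys.argv[1])):
    a=cv2.cvtColor(vision.camera('wrist'),cv2.COLOR_RGB2GRAY)
    if i==0: a0=a[200:330,262:385]
    r=cv2.matchTemplate(a[180:350,235:410],a0,cv2.TM_CCOEFF_NORMED);m=cv2.minMaxLoc(r)[3]
    x,y=m
    def sub(l,c,h): return .5*(l-h)/(l-2*c+h+1e-12)
    if 0<x<r.shape[1]-1 and 0<y<r.shape[0]-1:
        x=x+sub(r[y,x-1],r[y,x],r[y,x+1]); y=y+sub(r[y-1,m[0]],r[y,m[0]],r[y+1,m[0]])
    P.append((x-27,y-20))
P=np.array(P);print(P.round(1).tolist(),'ptp',np.ptp(P,axis=0),readout.get_state()['time_s'])
E
python3 m.py 22
```

```text
[[0.0, -0.0], [-1.600000023841858, 0.800000011920929], [-2.9000000953674316, 1.5], [-3.799999952316284, 2.0], [-4.300000190734863, 2.200000047683716], [-4.199999809265137, 2.200000047683716], [-3.5999999046325684, 1.7999999523162842], [-2.5, 1.2999999523162842], [-1.100000023841858, 0.6000000238418579], [0.5, -0.30000001192092896], [2.0999999046325684, -1.100000023841858], [3.5999999046325684, -2.0], [4.699999809265137, -2.5], [5.5, -3.0], [5.699999809265137, -3.0999999046325684], [5.400000095367432, -2.9000000953674316], [4.599999904632568, -2.4000000953674316], [3.299999952316284, -1.7999999523162842], [1.7999999523162842, -0.8999999761581421], [0.10000000149011612, -0.10000000149011612], [-1.399999976158142, 0.699999988079071], [-2.799999952316284, 1.399999976158142]] ptp [9.947344 5.245573] 23.8667
```

Request:
jog_arm([
  [0,-0.6,0,0,0,0,0],
  [0,-0.6,0,0,0,0,80],
  [0,-0.6,0,0,0,0,120],
  [0,-0.6,0,0,0,0,135],
  [0,-0.6,0,0,0,0,140],
  [0,-0.6,0,0,0,0,145],
  [0,-0.6,0,0,0,0,150],
  [0,-0.6,0,0,0,0,155],
  [0,-0.6,0,0,0,0,160],
  [0,-0.6,0,0,0,0,165],
  [0,-0.6,0,0,0,0,165],
  [0,-0.6,0,0,0,0,165],
], squeeze=20)

```text
time_s: 24.87
tcp_pos: [0.5762, 0.1568, 0.1583]
orientation: [0.721, -0.281, 0.59, 0.23]
contact_force: [0.4, -1.0, 0.3]
gripper_width: 0.0337
gripper_force: 19.8
```

```bash
python3 m.py 3; cp pics/w_.png /tmp/x.png; python3 g.py | head -1; cp pics/w_.png pics/wg.png
```

```text
[[0.0, 0.0], [0.0, 0.0], [0.0, 0.0]] ptp [0.00486565 0.00541306] 25.0167
25.0667 [0.5762 0.1568 0.1582] [-0.43  1.03 -0.64  2.03  1.67  1.89  1.79]
```

Held still. Now open slowly.

Request:
jog_arm([
  [0,0,0,0,0,0,163],
  [0,0,0,0,0,0,161],
  [0,0,0,0,0,0,160],
  [0,0,0,0,0,0,159],
  [0,0,0,0,0,0,158],
  [0,0,0,0,0,0,157],
  [0,0,0,0,0,0,156],
  [0,0,0,0,0,0,155],
  [0,0,0,0,0,0,154],
  [0,0,0,0,0,0,153],
  [0,0,0,0,0,0,152],
  [0,0,0,0,0,0,151],
  [0,0,0,0,0,0,150],
  [0,0,0,0,0,0,149],
  [0,0,0,0,0,0,148],
  [0,0,0,0,0,0,147],
  [0,0,0,0,0,0,146],
  [0,0,0,0,0,0,145],
  [0,0,0,0,0,0,144],
  [0,0,0,0,0,0,143],
])

```text
time_s: 26.73
tcp_pos: [0.5762, 0.1568, 0.1582]
orientation: [0.721, -0.281, 0.59, 0.23]
contact_force: [0.4, 0.5, -0.0]
gripper_width: 0.0377
gripper_force: 0.0
```

```bash
python3 m.py 20
```

```text
[[0.0, -0.0], [0.10000000149011612, -0.10000000149011612], [0.30000001192092896, -0.20000000298023224], [0.20000000298023224, -0.10000000149011612], [0.20000000298023224, -0.10000000149011612], [0.20000000298023224, -0.10000000149011612], [0.30000001192092896, -0.10000000149011612], [0.30000001192092896, -0.10000000149011612], [0.20000000298023224, -0.10000000149011612], [0.30000001192092896, -0.10000000149011612], [0.30000001192092896, -0.10000000149011612], [0.30000001192092896, -0.10000000149011612], [0.30000001192092896, -0.10000000149011612], [0.30000001192092896, -0.10000000149011612], [0.30000001192092896, -0.10000000149011612], [0.30000001192092896, -0.10000000149011612], [0.30000001192092896, -0.10000000149011612], [0.30000001192092896, -0.10000000149011612], [0.30000001192092896, -0.10000000149011612], [0.30000001192092896, -0.10000000149011612]] ptp [0.30620956 0.17378807] 27.7333
```

Request:
jog_arm([
  [0,0,0,0,0,0,142],
  [0,0,0,0,0,0,141],
  [0,0,0,0,0,0,140],
  [0,0,0,0,0,0,139],
  [0,0,0,0,0,0,138],
  [0,0,0,0,0,0,137],
  [0,0,0,0,0,0,136],
  [0,0,0,0,0,0,135],
  [0,0,0,0,0,0,134],
  [0,0,0,0,0,0,133],
  [0,0,0,0,0,0,132],
  [0,0,0,0,0,0,131],
  [0,0,0,0,0,0,130],
  [0,0,0,0,0,0,129],
  [0,0,0,0,0,0,128],
  [0,0,0,0,0,0,127],
  [0,0,0,0,0,0,126],
  [0,0,0,0,0,0,124],
  [0,0,0,0,0,0,122],
  [0,0,0,0,0,0,120],
])

```text
time_s: 29.4
tcp_pos: [0.5762, 0.1568, 0.1582]
orientation: [0.721, -0.281, 0.59, 0.23]
contact_force: [0.3, -1.0, 0.5]
gripper_width: 0.0451
gripper_force: 0.0
```

Request:
jog_arm([
  [0,0,0,0,0,0,80],
  [0,0,0,0,0,0,30],
  [0,0,0,0,0,0,0],
  [0,0,0,0,0,0,0],
  [0,0,0,0,0,0,0],
])

```text
time_s: 29.82
tcp_pos: [0.5762, 0.1568, 0.1582]
orientation: [0.721, -0.281, 0.59, 0.23]
contact_force: [-0.7, -0.1, 0.7]
gripper_width: 0.0853
gripper_force: 0.0
```

```bash
python3 m.py 20
```

```text
[[0.0, 0.0], [0.30000001192092896, -0.20000000298023224], [0.6000000238418579, -0.30000001192092896], [0.800000011920929, -0.4000000059604645], [1.0, -0.6000000238418579], [1.100000023841858, -0.699999988079071], [1.2000000476837158, -0.699999988079071], [1.100000023841858, -0.6000000238418579], [1.0, -0.6000000238418579], [0.8999999761581421, -0.4000000059604645], [0.6000000238418579, -0.30000001192092896], [0.30000001192092896, -0.20000000298023224], [0.0, 0.0], [-0.20000000298023224, 0.10000000149011612], [-0.4000000059604645, 0.20000000298023224], [-0.5, 0.30000001192092896], [-0.5, 0.30000001192092896], [-0.4000000059604645, 0.20000000298023224], [-0.20000000298023224, 0.10000000149011612], [-0.0, 0.0]] ptp [1.6804562 0.9795513] 30.8167
```

Request:
jog_arm([
  [0,0,-8,0,0,0,0],
  [0,0,-20,0,0,0,0],
  [0,0,-35,0,0,0,0],
  [0,0,-55,0,0,0,0],
  [0,0,-75,0,0,0,0],
  [0,0,-95,0,0,0,0],
  [0,0,-115,0,0,0,0],
  [20,0,-140,0,0,0,0],
  [40,0,-150,0,0,0,0],
  [40,0,-150,0,0,0,0],
  [40,0,-150,0,0,0,0],
  [40,0,-150,0,0,0,0],
])

```text
time_s: 31.82
tcp_pos: [0.4735, 0.2511, 0.2269]
orientation: [0.722, -0.28, 0.59, 0.23]
contact_force: [-0.1, 0.0, -0.2]
gripper_width: 0.0859
gripper_force: 0.0
```

```bash
python3 g.py
python3 - <<'E'
from h import *
# latch line in wrist: gold per row
im=cv2.imread('pics/w_.png')[:,:,::-1].astype(int); m=((im[:,:,0]-im[:,:,2]>60)&(im[:,:,0]>110))
w=C('wrist')
print('hinge',proj(w,[.5747,.1634,.315]))
n,l,S,c=cv2.connectedComponentsWithStats(m.astype(np.uint8)[:300])
for i in range(1,n):
    if S[i,4]>40 and 200<c[i][0]<450: print(S[i],c[i].round())
b=[]
for i in range(20):
    g=cv2.cvtColor(vision.camera('scene'),cv2.COLOR_RGB2GRAY)[180:260,262:305]; b.append(g.astype(int))
b=np.array(b); print('scene ptp',np.ptp(b,0).max(),np.ptp(b,0).mean(),'step',[int(np.abs(b[i]-b[0]).max()) for i in range(20)])
E
```

```text
31.8667 [0.4737 0.2506 0.2266] [-0.69  0.9  -0.66  1.99  1.38  1.94  1.8 ]
xyz axes of world in tool
 [[ 0.148 -0.677  0.721]
 [-0.132 -0.736 -0.664]
 [ 0.98   0.003 -0.198]]
[ 0.68951351 -1.15163242  0.02156507] 0.08522875430691132
[306  42  32  63 649] [321.63020031  69.27580894]
[364 148  30   9 205] [378.68780488 151.85853659]
[364 192  27   6  86] [377.31395349 195.10465116]
0 latch end [[338.  98.]] mid [[328.  74.]]
0.2 latch end [[330. 103.]] mid [[323.  77.]]
0.4 latch end [[321. 105.]] mid [[318.  78.]]
0.62 latch end [[312. 104.]] mid [[312.  78.]]
seat [[320.38903111 127.36947475]] tip [[341.24112226 105.41163396]] bottom [[320.35621415 143.39314195]]
hinge [[312.3894905   35.21190615]]
[306  42  32  63 649] [322.  69.]
[364 148  30   9 205] [379. 152.]
[364 192  27   6  86] [377. 195.]
scene ptp 60 3.9244186046511627 step [0, 25, 55, 55, 56, 26, 14, 51, 51, 53, 55, 58, 58, 56, 58, 57, 55, 52, 51, 11]
```

```bash
python3 - <<'E'
from h import *
st=readout.get_state()
P=[]
w=C('wrist'); q=proj(w,[[.5687,.163,.165]])[0]; print(q,st['time_s'])
u,v=q.astype(int)
for i in range(24):
    a=cv2.cvtColor(vision.camera('wrist'),cv2.COLOR_RGB2GRAY)
    if i==0:a0=a[v-25:v+25,u-30:u+30]
    r=cv2.matchTemplate(a[v-40:v+40,u-45:u+45],a0,cv2.TM_CCOEFF_NORMED);x,y=cv2.minMaxLoc(r)[3]
    s=lambda l,c,h:.5*(l-h)/(l-2*c+h)
    P.append(x-15+s(r[y,x-1],r[y,x],r[y,x+1]))
print(np.round(P,2).tolist(), 'mm/px',1e3*np.linalg.norm(w['origin']-[.5687,.163,.165])/w['intrinsics'][0,0])
E
```

```text
[320.28037849 264.35585117] 32.8667
[-0.0, 0.029999999329447746, 0.05999999865889549, 0.03999999910593033, -0.0, -0.10000000149011612, -0.2199999988079071, -0.33000001311302185, -0.46000000834465027, -0.6100000143051147, -0.6899999976158142, -0.7300000190734863, -0.7400000095367432, -0.7200000286102295, -0.6499999761581421, -0.5099999904632568, -0.4099999964237213, -0.25, -0.1599999964237213, -0.029999999329447746, 0.029999999329447746, 0.03999999910593033, 0.029999999329447746, -0.009999999776482582] mm/px 0.7352879602591638
```

```bash
python3 -c "
from plant import hand_in; print(hand_in())"
```

```text
the job is handed in; nothing more can be done
None
```

I steadied the hook, then clipped the screwdriver's bail in past the latch and handed the job in at about 34 s. By camera measurement the latch is closed above the bail, the screwdriver hangs with about ±0.4 mm of sway, and the gripper is clear of it.

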